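# Return the doming punches to their graded rest

## Robot

A 6-joint arm with a two-finger parallel gripper is mounted at the origin on the work surface; the furniture and walls round the work are solid. World frame = base frame: x ahead of the robot, y to its left, z up, the work surface at z = 0. Lengths are in m, angles in rad, forces in N, time in s.
With the tool pointing down it reaches from about 0.35 to 0.775 m from the base axis. Payload 7.3 kg.
Tool frame: the origin (TCP) lies at the centre of the arm's flange, where the gripper is bolted on; the fingertips stand 178 mm ahead of it and the grasp point (between the pads) lies 159 mm ahead of it; z points along the fingers, y is the line along which they close (so a half turn about z gives the same grasp; the last joint's range is limited). The gripper opens to 92 mm and grips with 3 to 60 N. Pads are 19 mm wide; open, the fingers measure 130 mm over their backs; the gripper's body (75 mm by 190 mm) begins 47 mm behind the grasp point.
Start: joints at [-1.333, 0.342, 1.524, -0, 1.275, -0.146], TCP at [0.197, -0.487, 0.405] pointing down, gripper open.
Joint ranges: [-2.53, 2.53], [-0.77, 2.02], [0.04, 2.7], [-1, 4.14], [0.28, 2.66], [-3.11, 3.11]. Speed limits (rad/s): [2.57, 2.57, 3.14, 3.14, 3.14, 3.14].

## Interface

Orientations are given as [roll, pitch, yaw] about the fixed x, y, z axes, in that order (R = Rz(yaw) Ry(pitch) Rx(roll)).
In Python, from cell import robot gives the robot as it stands.
- The arm moves only by the tool nudge_tcp, called as name([rows], argument=value, ...), one row to a line, values as JSON. Schema: {"type":"object","properties":{"increments":{"type":"array","items":{"type":"object","properties":{"trans":{"type":"array","items":{"type":"number"},"minItems":3,"maxItems":3},"rotvec":{"type":"array","items":{"type":"number"},"minItems":3,"maxItems":3}},"additionalProperties":false},"minItems":1,"maxItems":8},"jaw":{"type":"number"},"force":{"type":"number"},"only":{"type":"string"},"quiet":{"type":"boolean"},"lines":{"type":"string"}},"required":["increments"],"additionalProperties":false}. increments is a list of rows, 1 to 8 of them, each an object with the fields trans (a list: dx, dy, dz in m), rotvec (a list: a rotation vector rx, ry, rz in rad); a field left out counts as zero; each row shifts and turns the commanded pose from where the row before left it, along the tool's axes as they then stand; what a row does not reach is not made up. A row lasts 1/12 s, in which the tool goes at most 0.0417 m and 0.125 rad, less where a joint would pass 70% of its speed; a pose out of reach is approached as far as the arm can. jaw is the finger opening in m, set as the call begins (left out keeps the last). The fingers move at their own pace and stop on an object; force is the grip in N (left out, the last holds). Time passes only in rows, so rows that do not move let the fingers close. The tool returns the time, the measured TCP pose, the force, the opening and the grip force at its end. only (a regular expression) keeps the lines of the reply that match it, lines (a string "A,B") keeps lines A to B, and quiet returns only ok. Input that does not fit is refused with a message, and nothing moves.
- robot.observe(): the state, without advancing time (a new reading comes with each control period).
- robot.read_camera(name): name is "scene" or "top" or "wrist"; returns a dict with "image" (480x640x3 uint8, red, green, blue), "fx", "fy", "cx", "cy" (pixels), "k1" (the pictures are not rectified: a ray, as slopes to the right and down, at radius r is drawn at 1 + k1 r^2 times it, then the intrinsics apply), "pose" (4x4, takes a point from camera to world coordinates). Camera axes: x right, y down, z forward; pixel columns grow to the right and rows downward; lengths in m; the calibration is good to about 2 mm. A picture is of the moment at which its call begins. There is no depth.
- robot.hand_in(): hands the job in; it is judged then, once.
The state is a dict: "time": time; "qpos": joint angles; "qvel": joint speeds; "joint_efforts": joint torques, N m; "tool_pos": TCP position; "tool_rot": TCP orientation; "contact_force": force on the tool from outside, world axes, zero at the start; "torque": the same for the moment, N m; "opening": finger opening in m; "grip_force": force on a finger pad.
Only numpy, scipy, OpenCV 4.12 (cv2) and the standard library are available. Lean on these libraries where they do the work, as an engineer would, in place of code of your own. Each camera call takes 0.05 s, during which the arm holds its last target. There are 200 camera calls.

## Task

Put the four doming punches back on the notched wooden rest in order of thickness, each lying in the pair of V notches cut for it: the thinnest in the narrowest notches, on up to the thickest in the widest. Lay each shank fully down in both rails, centred between them, let go, and leave the steel bench block where it is.

Things in the scene. Friction and masses are not known exactly. Their poses are not given: they have to be found in the camera images.
- punch_10: Doming punch, the thinnest of four: eight-sided dark steel shank 10 mm across flats, 80 mm long, then a neck and a bright 10 mm ball, its centre 56 mm from mid-shank. Loose, lying on the table at the start. Origin: mid-shank, on the axis, 5 mm above the table; grip it here, across the shank. x runs along the shank to the ball; z is up at the start.
- punch_14: Doming punch, the second thinnest of four: eight-sided dark steel shank 14 mm across flats, 80 mm long, then a neck and a bright 14 mm ball, its centre 56 mm from mid-shank. Loose, lying on the table at the start. Origin: mid-shank, on the axis, 7 mm above the table; grip it here, across the shank. x runs along the shank to the ball; z is up at the start.
- punch_18: Doming punch, the second thickest of four: eight-sided dark steel shank 18 mm across flats, 80 mm long, then a neck and a bright 18 mm ball, its centre 56 mm from mid-shank. Loose, lying on the table at the start. Origin: mid-shank, on the axis, 9 mm above the table; grip it here, across the shank. x runs along the shank to the ball; z is up at the start.
- punch_23: Doming punch, the thickest of four: eight-sided dark steel shank 23 mm across flats, 80 mm long, then a neck and a bright 23 mm ball, its centre 56 mm from mid-shank. Loose, lying on the table at the start. Origin: mid-shank, on the axis, 11.5 mm above the table; grip it here, across the shank. x runs along the shank to the ball; z is up at the start.
- notch_10: The narrowest pair of V notches across the two rails of the punch rest, for the 10 mm shank: mouths 20 mm wide, sides at 45 degrees. The rest: a fixed dark board 92 x 194 x 10 mm, two pale rails 12 mm thick on it, 40 mm clear between. Origin: midway between the pair, 28 mm above the table, where mid-shank's axis lies when seated. x along the notches, y along the rest to its narrow-notch end, z up.
- notch_14: The second narrowest pair of V notches across the two rails of the punch rest, for the 14 mm shank: mouths 26 mm wide, sides at 45 degrees. Rail tops are 31 mm above the table; fingers fit between the rails. Origin: midway between the pair, 28 mm above the table, where mid-shank's axis lies when seated. x along the notches, y along the rest to its narrow-notch end, z up.
- notch_18: The second widest pair of V notches across the two rails of the punch rest, for the 18 mm shank: mouths 31 mm wide, sides at 45 degrees. Pairs stand 46 mm apart, in order of size; a pale strip under each is as wide as its shank. Origin: midway between the pair, 28 mm above the table, where mid-shank's axis lies when seated. x along the notches, y along the rest to its narrow-notch end, z up.
- notch_23: The widest pair of V notches across the two rails of the punch rest, for the 23 mm shank: mouths 38 mm wide, sides at 45 degrees. It is at the other end from the narrowest. Origin: midway between the pair, 28 mm above the table, where mid-shank's axis lies when seated. x along the notches, y along the rest to its narrow-notch end, z up.
- bench_block: Bystander: square steel bench block 65 x 65 x 20 mm, loose on the table. Origin: centre of its underside. Leave it where it is.

How it is judged:
By the outcome, as a careful person would: the job done as asked, in the order asked, and still so for the second after the job is handed in, with the robot touching nothing.
It also fails if it takes over 83 s, if anything falls off the work surface, if the arm or the gripper's body presses on something with over 40 N, if the wrist force passes 120 N, or if a joint passes its speed limit or range.

## Working session

There is one attempt and no reset: what is moved stays moved. The work goes in short steps, Python scripts to look and compute and a tool call to move; the robot and the scene stay as the last step left them, time stands still between calls to the robot, and variables do not carry over. Pictures are saved under pics/ and viewed, at most 14 in all, crops included, and the job is handed in when it is done.

```bash
ls; mkdir -p pics; python3 - <<'E'
from cell import robot
import cv2
o=robot.observe();print(o)
for n in ["top","scene"]:
    c=robot.read_camera(n);cv2.imwrite(f"pics/{n}0.png",c["image"][:,:,::-1])
    print(n,{k:v for k,v in c.items() if k!="image"})
E
```

```text
cell.py
pics
{'time': 0.0, 'qpos': array([-1.33299166e+00,  3.42714849e-01,  1.52502481e+00, -1.73985595e-05,
        1.27541609e+00, -1.46009413e-01]), 'qvel': array([ 4.14673028e-06, -6.20213207e-04,  2.69084414e-05, -8.80646199e-04,
       -5.40447501e-04,  1.47272976e-03]), 'joint_efforts': array([ 3.84647910e-05, -4.31238055e+01, -2.44224715e+01,  7.17138383e-02,
        5.57273731e-02, -1.25656666e-04]), 'tool_pos': array([ 0.19657148, -0.48665777,  0.40404612]), 'tool_rot': array([-3.14004377e+00, -2.10956100e-04,  3.83818989e-01]), 'contact_force': array([-0.42003876,  0.31845546,  0.21772394]), 'torque': array([-0.01667906, -0.03529362, -0.01129812]), 'grip_force': 0.0, 'opening': 0.09177896157968532}
top {'fx': 534.5488603006063, 'fy': 534.5488603006063, 'cx': 316.9881774207936, 'cy': 247.07668723800992, 'k1': 0.022222869307858457, 'pose': array([[-0.02893705, -0.98539172,  0.16782674,  0.25310102],
       [-0.99957977,  0.02823867, -0.00654688,  0.0054069 ],
       [ 0.00171204, -0.16794566, -0.98579477,  1.45604735],
       [ 0.        ,  0.        ,  0.        ,  1.        ]])}
scene {'fx': 548.1866002355893, 'fy': 548.1866002355893, 'cx': 318.35933171921465, 'cy': 238.42403547654052, 'k1': -0.011103040361881556, 'pose': array([[-0.48058069, -0.66512088,  0.57153865, -0.16556022],
       [-0.87694989,  0.36371405, -0.31411939,  0.33465674],
       [ 0.00105073, -0.65217046, -0.75807162,  0.91358169],
       [ 0.        ,  0.        ,  0.        ,  1.        ]])}
```

View pics/top0.png

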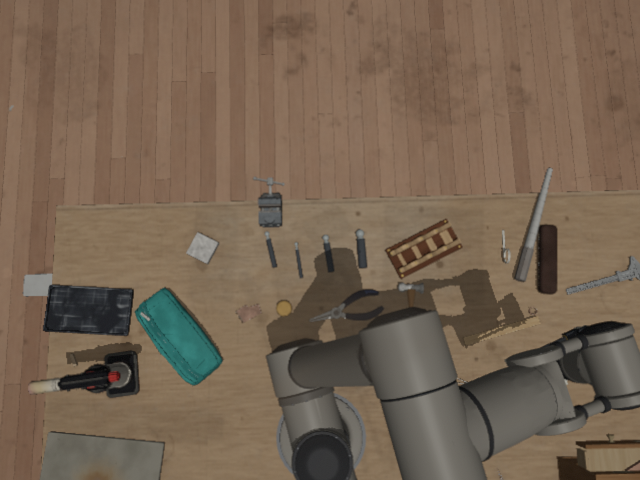

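View pics/scene0.png

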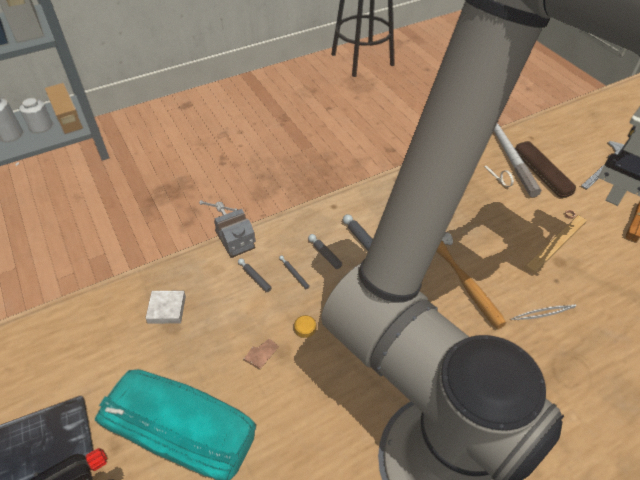

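Top view: punches left to right at about (270,250), (298,260), (327,253) and (361,248), the rest at (424,248), the block at (202,248) and a vise at (270,207). Next I'll turn these into rough positions and look with the wrist camera.

```bash
cat > h.py <<'E'
from cell import robot
import numpy as np, cv2
from scipy.spatial.transform import Rotation as R
def snap(n,name=None):
    c=robot.read_camera(n)
    if name: cv2.imwrite(f"pics/{name}.png",c["image"][:,:,::-1])
    return c
def ray(c,uv):
    K=np.array([[c["fx"],0,c["cx"]],[0,c["fy"],c["cy"]],[0,0,1]])
    p=cv2.undistortPoints(np.float64(uv).reshape(-1,1,2),K,np.array([c["k1"],0,0,0.]))[:,0]
    return np.c_[p,np.ones(len(p))]@c["pose"][:3,:3].T
def at(c,uv,z):
    d=ray(c,uv);o=c["pose"][:3,3]
    return o+d*((z-o[2])/d[:,2])[:,None]
def toolrel(target,yaw=None):
    "delta in tool axes from measured pose to TCP target; yaw err (world z)"
    o=robot.observe();r=R.from_euler("xyz",o["tool_rot"])
    d=r.inv().apply(np.array(target)-o["tool_pos"])
    return o,d
def plan(x,y,z,ang):
    """delta (tool axes, before rotation) to put grasp point at x,y,z pointing down, tool y along world angle ang (mod pi)"""
    o=robot.observe();r=R.from_euler("xyz",o["tool_rot"])
    best=None
    for k in (0,1,-1):
        ty=np.array([np.cos(ang+k*np.pi),np.sin(ang+k*np.pi),0]);tz=np.array([0,0,-1.]);tx=np.cross(ty,tz)
        rv=(r.inv()*R.from_matrix(np.c_[tx,ty,tz])).as_rotvec()
        if best is None or np.linalg.norm(rv)<np.linalg.norm(best): best=rv
    d=r.inv().apply(np.array([x,y,z+0.159])-o["tool_pos"])
    print("t",round(o["time"],2),"tcp",o["tool_pos"].round(4),"rot",o["tool_rot"].round(3),"q6",o["qpos"][5].round(2),"\n move",d.round(4),"rotvec",best.round(4),"open",round(o["opening"],4))
E
python3 - <<'E'
from h import *
c=snap("top")
for uv in [(270,250),(298,258),(327,252),(361,248),(424,248),(202,248),(388,249),(447,221),(461,245),(402,277),(270,210)]: print(uv,at(c,[uv],.01)[0].round(3))
w=snap("wrist","w0");print(w["pose"].round(3),w["fx"])
cv2.imwrite("pics/crop0.png",cv2.resize(c["image"][200:300,180:480,::-1],None,fx=2.6,fy=2.6,interpolation=2))
E
```

```text
(270, 250) [0.495 0.125 0.01 ]
(298, 258) [0.47  0.049 0.01 ]
(327, 252) [ 0.485 -0.031  0.01 ]
(361, 248) [ 0.493 -0.125  0.01 ]
(424, 248) [ 0.488 -0.297  0.01 ]
(202, 248) [0.506 0.311 0.01 ]
(388, 249) [ 0.488 -0.199  0.01 ]
(447, 221) [ 0.562 -0.366  0.01 ]
(461, 245) [ 0.494 -0.399  0.01 ]
(402, 277) [ 0.41  -0.233  0.01 ]
(270, 210) [0.607 0.123 0.01 ]
[[ 0.374 -0.882 -0.286  0.274]
 [-0.928 -0.356 -0.114 -0.456]
 [-0.001  0.308 -0.951  0.384]
 [ 0.     0.     0.     1.   ]] 391.88471504616746
```

View pics/crop0.png

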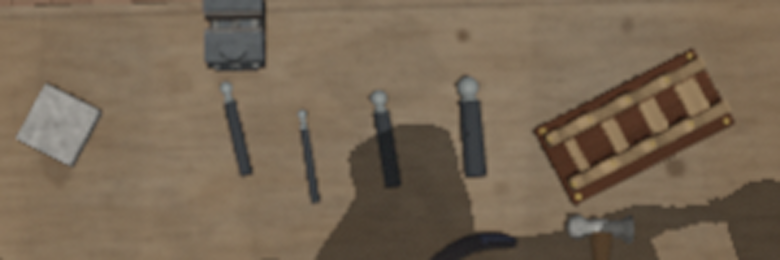

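The strips widen to the right, so the narrow end of the rest is at the left (+y). Left to right the punches are 14, 10, 18 and 23. Next I'll move over the middle for an accurate wrist view.

nudge_tcp([
  {"trans": [0.036,-0.017,0]},
  {"trans": [0.036,-0.017,0]},
  {"trans": [0.036,-0.017,0]},
  {"trans": [0.036,-0.017,0]},
  {"trans": [0.036,-0.017,0]},
  {"trans": [0.036,-0.017,0]},
  {"trans": [0.036,-0.017,0]},
  {"trans": [0.036,-0.017,0]},
], jaw=0.05)

```text
time: 0.87
tool_pos: [0.4136, -0.2511, 0.4048]
tool_rot: [3.141, 0.0, 0.384]
contact_force: [1.4, -0.2, 0.1]
opening: 0.0507
grip_force: 0.0
```

nudge_tcp([
  {"trans": [0.036,-0.017,0]},
  {"trans": [0.036,-0.017,0]},
  {"trans": [0.036,-0.017,0]},
  {"trans": [0.036,-0.017,0]},
  {},
  {},
])

```text
time: 1.37
tool_pos: [0.5217, -0.1341, 0.4042]
tool_rot: [-3.141, 0.001, 0.388]
contact_force: [-0.8, -0.0, 0.4]
opening: 0.0499
grip_force: 0.0
```

```bash
python3 - <<'E'
from h import *
snap("wrist","w1");snap("top","t1")
E
```

```text
(no output)
```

View pics/w1.png

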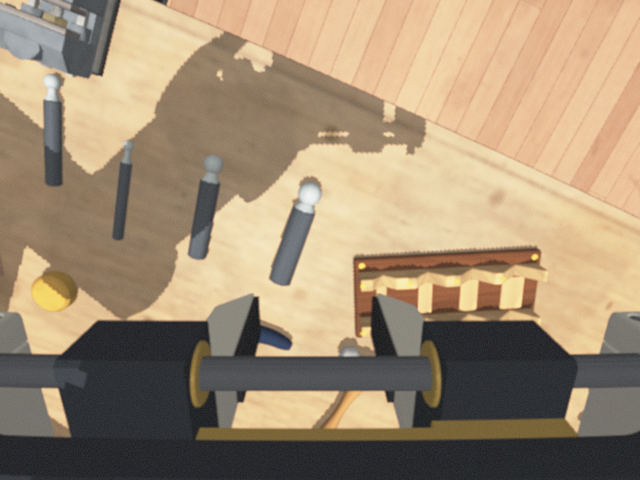

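Wrist view: punch 14 at (53,140), 10 at (123,190), 18 at (205,210) and 23 at (295,235). The rest runs from (355,255) to (545,330), partly hidden by the fingers. Next I'll measure the shanks by dark mask.

```bash
cat >> h.py <<'E'
D={14:7,10:5,18:9,23:11.5}
def shank(c,uv,k,half=90,thr=95):
    """shank centre (world xy), angle toward +x, length, width; uv rough pixel"""
    im=cv2.GaussianBlur(c["image"],(3,3),0);hsv=cv2.cvtColor(im,cv2.COLOR_RGB2HSV)
    B=im[:,:,2].astype(int)-im[:,:,0]
    m=((B>-4)&(hsv[:,:,2]<thr)).astype(np.uint8)
    n,l,s,_=cv2.connectedComponentsWithStats(m)
    ys,xs=np.nonzero(m);i=np.argmin((xs-uv[0])**2+(ys-uv[1])**2);g=(l==l[ys[i],xs[i]]).astype(np.uint8)
    ct=max(cv2.findContours(g,0,cv2.CHAIN_APPROX_NONE)[0],key=len)[:,0]
    P=at(c,ct,D[k]/1000)[:,:2]
    (x,y),(a,b),t=cv2.minAreaRect(np.float32(P*1000))
    if a<b: a,b,t=b,a,t+90
    t=(np.radians(t)+np.pi/2)%np.pi-np.pi/2
    return np.array([x,y])/1000,t,a,b,ct.min(0),ct.max(0)
E
python3 - <<'E'
from h import *
c=snap("wrist")
for k,uv in {14:(53,140),10:(123,190),18:(205,210),23:(295,235)}.items(): print(k,*shank(c,uv,k))
E
```

```text
14 [0.48563455 0.12116195] 0.19426703210070428 79.43053436279297 14.629281044006348 [ 43 100] [ 58 183]
10 [0.45489764 0.04615224] 0.12698748529111303 78.93365478515625 9.208580017089844 [112 162] [128 237]
18 [ 0.46984927 -0.03562021] 0.13075930369823552 77.9804458618164 17.10129165649414 [190 179] [216 255]
23 [ 0.5005845  -0.11505042] -0.012817128536278588 27.734485626220703 1.7882587909698486 [283 206] [293 232]
```

nudge_tcp([
  {"trans": [-0.036,0.009,0]},
  {"trans": [-0.036,0.009,0]},
  {"trans": [-0.036,0.009,0]},
  {"trans": [-0.036,0.009,0]},
  {},
  {},
])

```text
time: 2.02
tool_pos: [0.3986, -0.2251, 0.4052]
tool_rot: [3.141, -0.0, 0.378]
contact_force: [0.7, -0.4, -0.6]
opening: 0.0499
grip_force: 0.0
```

```bash
python3 -c "
from h import *
snap('wrist','w2')"
```

```text
(no output)
```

View pics/w2.png

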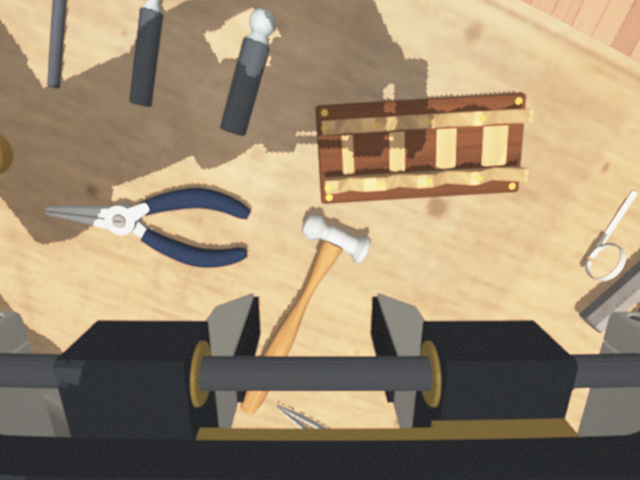

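The rest is fully visible, spanning (317,94) to (525,202), with brass screws near its corners and four strips. I'll zoom in for accurate picks.

```bash
python3 - <<'E'
from h import *
c=snap("wrist");im=c["image"]
cv2.imwrite("pics/w2c.png",cv2.resize(im[85:210,305:540,::-1],None,fx=3.4,fy=3.4,interpolation=2)[:600,:799])
print(shank(c,(245,90),23,thr=120)); print(shank(c,(146,60),18,thr=120))
hsv=cv2.cvtColor(im,cv2.COLOR_RGB2HSV)
# brown board quad
b=(((hsv[:,:,0]<13)|(hsv[:,:,0]>170))&(hsv[:,:,1]>110)&(hsv[:,:,2]<190)).astype(np.uint8)
b[:,:300]=0;b[:80]=0;b[230:]=0
n,l,s,ce=cv2.connectedComponentsWithStats(b)
b=np.isin(l,[i for i in range(1,n) if s[i,4]>60]).astype(np.uint8)
ys,xs=np.nonzero(b);P=at(c,np.c_[xs,ys],.01)[:,:2]*1000
r=cv2.minAreaRect(np.float32(P));print("board",r)
# screws: picks
for uv in [(324,113),(519,101),(512,186),(329,198)]: print(uv,at(c,[uv],.01)[0].round(4))
E
```

```text
(array([ 0.47824255, -0.12585017]), np.float64(0.04916860746439866), 80.18487548828125, 22.22964859008789, array([222,  40], dtype=int32), array([268, 135], dtype=int32))
(array([ 0.47017783, -0.03552201]), np.float64(0.13326119373955359), 79.34530639648438, 18.693151473999023, array([131,  10], dtype=int32), array([162, 106], dtype=int32))
board ((487.5194396972656, -296.50054931640625), (90.2077407836914, 190.9379425048828), 25.430395126342773)
(324, 113) [ 0.4853 -0.1994  0.01  ]
(519, 101) [ 0.5621 -0.3602  0.01  ]
(512, 186) [ 0.4915 -0.3935  0.01  ]
(329, 198) [ 0.4146 -0.2334  0.01  ]
```

View pics/w2c.png

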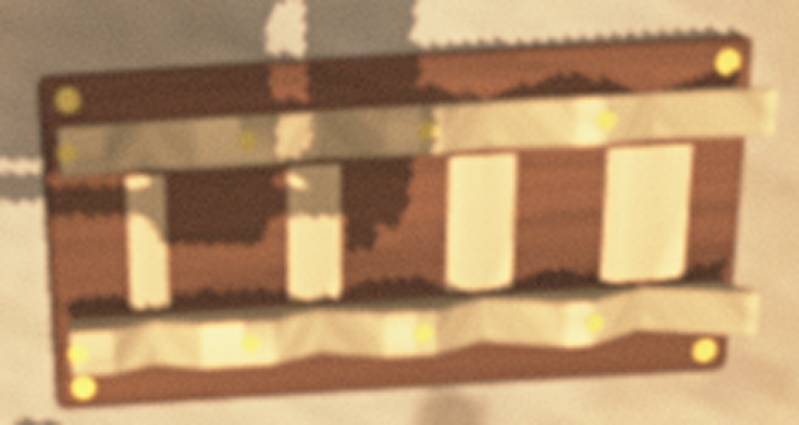

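```bash
cat >> h.py <<'E'
C=np.array([.488,-.2966]);A=.446
RX=np.array([np.cos(A),np.sin(A)]);RY=np.array([-np.sin(A),np.cos(A)])
E
python3 - <<'E'
from h import *
c=snap("wrist")
for uv in [(148,240),(315,240),(481,220),(648,215)]:
    p=at(c,[(305+uv[0]/3.4,85+uv[1]/3.4)],.0105)[0,:2]-C;print((p@RX).round(4),(p@RY).round(4))
plan(.4782,-.1259,.10,.049-np.pi/2)
E
```

```text
0.001 0.0686
-0.0019 0.0226
0.0008 -0.0232
-0.0005 -0.0697
t 2.17 tcp [ 0.4008 -0.2234  0.4049] rot [ 3.141 -0.     0.383] q6 0.51 
 move [ 0.1082 -0.0615  0.1459] rotvec [ 0.0004 -0.0006  0.334 ] open 0.0503
```

nudge_tcp([
  {"trans": [0.027,-0.0154,0.025]},
  {"trans": [0.027,-0.0154,0.025]},
  {"trans": [0.027,-0.0154,0.025]},
  {"trans": [0.027,-0.0154,0.025]},
  {"trans": [0,0,0.015],"rotvec": [0,0,0.111]},
  {"trans": [0,0,0.015],"rotvec": [0,0,0.111]},
  {"trans": [0,0,0.015],"rotvec": [0,0,0.111]},
  {},
], jaw=0.045, force=40)

```text
time: 2.83
tool_pos: [0.4777, -0.1242, 0.2569]
tool_rot: [-3.139, 0.005, 0.049]
contact_force: [-0.7, 0.6, -1.2]
opening: 0.045
grip_force: 0.0
```

```bash
python3 -c "
from h import *
c=snap('wrist','w3');print(shank(c,(320,200),23,thr=120));plan(.4782,-.1259,.022,.049-np.pi/2)"
```

```text
(array([ 0.47622159, -0.12618733]), np.float64(0.04795976119490897), 82.11529541015625, 21.679187774658203, array([300, 196], dtype=int32), array([337, 322], dtype=int32))
t 2.88 tcp [ 0.478  -0.1246  0.2584] rot [-3.14e+00  3.00e-03  5.50e-02] q6 1.11 
 move [0.0004 0.0014 0.0774] rotvec [-0.0015  0.0031  0.0056] open 0.0449
```

View pics/w3.png

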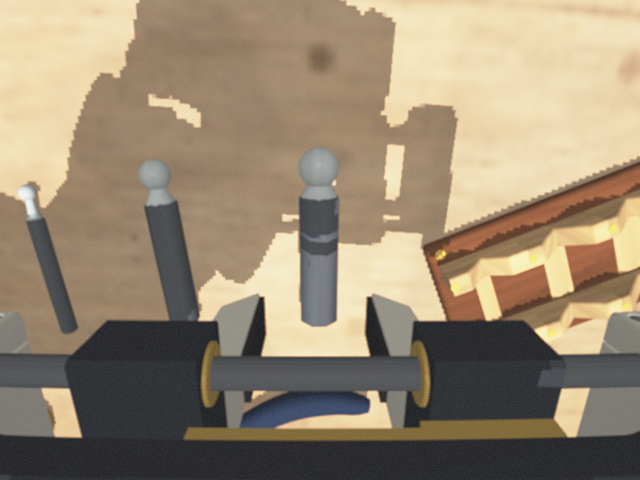

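The shank of 23 is centred between the fingers at column 318. I'll descend, grip and lift.

nudge_tcp([
  {"trans": [0,0.001,0.026]},
  {"trans": [0,0,0.026]},
  {"trans": [0,0,0.025]},
  {},
])

```text
time: 3.22
tool_pos: [0.4771, -0.126, 0.1801]
tool_rot: [-3.139, 0.005, 0.055]
contact_force: [-0.3, -0.0, -0.1]
opening: 0.045
grip_force: 0.0
```

nudge_tcp([
  {},
  {},
  {},
  {},
  {},
], jaw=0, force=40)

```text
time: 3.63
tool_pos: [0.4784, -0.1268, 0.1843]
tool_rot: [3.14, -0.003, 0.051]
contact_force: [-0.4, 1.2, 7.8]
opening: 0.0223
grip_force: 40.0
```

nudge_tcp([
  {"trans": [0,0,-0.03]},
  {"trans": [0,0,-0.03]},
  {},
])

```text
time: 3.88
tool_pos: [0.4793, -0.1272, 0.2476]
tool_rot: [3.137, -0.008, 0.051]
contact_force: [1.3, -0.7, -1.7]
opening: 0.0225
grip_force: 40.0
```

```bash
python3 -c "
from h import *
p=C-.069*RY;plan(*p,.082,A-np.pi/2)"
```

```text
t 3.88 tcp [ 0.4793 -0.1272  0.2476] rot [ 3.137 -0.008  0.051] q6 1.11 
 move [0.0265 0.2333 0.0078] rotvec [ 0.0056 -0.0071 -0.3948] open 0.0225
```

nudge_tcp([
  {"trans": [0.0044,0.0389,0]},
  {"trans": [0.0044,0.0389,0]},
  {"trans": [0.0044,0.0389,0]},
  {"trans": [0.0044,0.0389,0]},
  {"trans": [0.0044,0.0389,0]},
  {"trans": [0.0044,0.0389,0]},
])

```text
time: 4.38
tool_pos: [0.5158, -0.3601, 0.2423]
tool_rot: [-3.141, 0.001, 0.051]
contact_force: [1.2, 0.0, -3.2]
opening: 0.0223
grip_force: 40.0
```

nudge_tcp([
  {"rotvec": [0,0,-0.099]},
  {"rotvec": [0,0,-0.099]},
  {"rotvec": [0,0,-0.099]},
  {"rotvec": [0,0,-0.098]},
  {},
  {},
])

```text
time: 4.88
tool_pos: [0.5159, -0.3583, 0.2423]
tool_rot: [-3.141, 0.0, 0.443]
contact_force: [0.2, 0.8, -2.4]
opening: 0.023
grip_force: 40.0
```

```bash
python3 -c "
from h import *
p=C-.069*RY;plan(*p,.0385,A-np.pi/2);snap('wrist','w4');plan(*p,.0385,A-np.pi/2)"
```

```text
t 4.88 tcp [ 0.5159 -0.3583  0.2423] rot [-3.141  0.     0.443] q6 0.4 
 move [0.0015 0.0014 0.0448] rotvec [-0.0007  0.0004 -0.003 ] open 0.023
t 4.93 tcp [ 0.516  -0.3583  0.2424] rot [-3.141  0.     0.443] q6 0.4 
 move [0.0014 0.0013 0.0449] rotvec [-0.0004  0.0003 -0.0031] open 0.0227
```

View pics/w4.png

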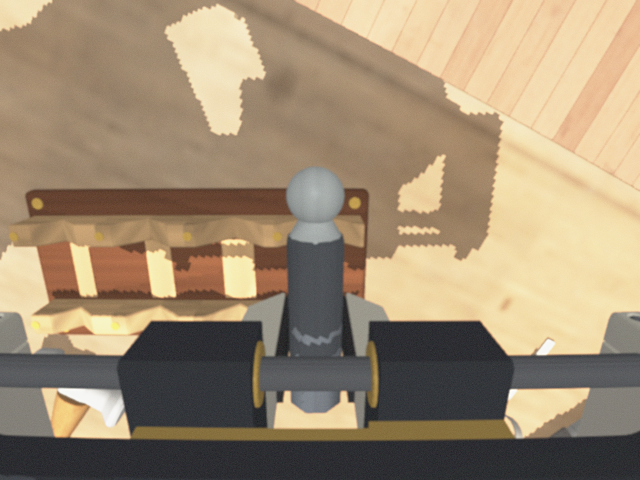

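```bash
cat >> h.py <<'E'
def held(c,front,rear,zoff):
    "shank mid in rest coords (mm) from end picks; zoff = TCP height - axis height"
    z=robot.observe()["tool_pos"][2]-zoff
    p=at(c,[front,rear],z)[:,:2];m=p.mean(0)-C
    print("held mid along notch %.1f, along rest %.1f mm, len %.1f, ang %.3f"%(m@RX*1e3,m@RY*1e3,np.hypot(*(p[0]-p[1]))*1e3,np.arctan2(*(p[0]-p[1])[::-1])-A))
E
python3 -c "
from h import *
held(snap('wrist'),(316,236),(316,410),.1695)"
```

```text
held mid along notch -4.8, along rest -68.1 mm, len 84.4, ang -0.003
```

nudge_tcp([
  {"trans": [0.0014,0.0013,0.015]},
  {"trans": [0,0,0.015]},
  {"trans": [0,0,0.010]},
  {},
  {},
])

```text
time: 5.4
tool_pos: [0.5179, -0.3589, 0.2025]
tool_rot: [-3.141, 0.0, 0.445]
contact_force: [-0.6, 0.2, -2.5]
opening: 0.0226
grip_force: 40.0
```

nudge_tcp([
  {"trans": [0.001,0,0.003]},
  {"trans": [0,0,0.002]},
  {},
  {},
])

```text
time: 5.73
tool_pos: [0.519, -0.3584, 0.2002]
tool_rot: [3.14, -0.001, 0.446]
contact_force: [-3.5, 2.4, 10.8]
opening: 0.0226
grip_force: 40.0
```

```bash
python3 -c "
from h import *
c=snap('wrist','w5');p=C-.069*RY;plan(*p,.0385,A-np.pi/2);print(robot.observe()['contact_force'])"
```

```text
t 5.78 tcp [ 0.519  -0.3584  0.2002] rot [ 3.14e+00 -1.00e-03  4.46e-01] q6 0.4 
 move [-0.0013 -0.0002  0.0027] rotvec [ 0.0016 -0.0006 -0.0003] open 0.0223
[-3.86772276  3.45704765 10.40535344]
```

View pics/w5.png

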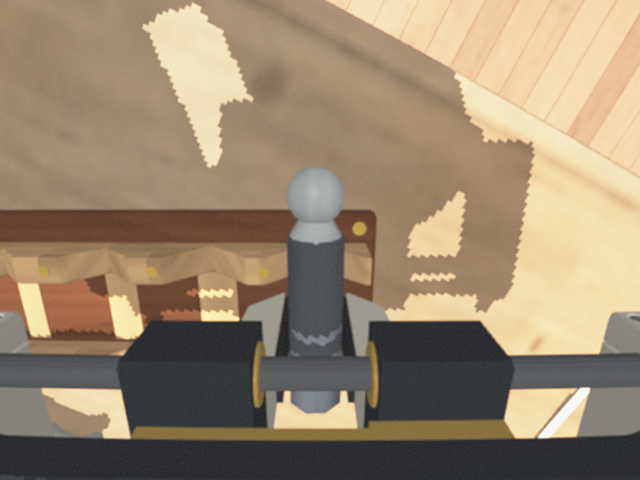

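Contact comes at TCP 0.2002, which matches seating from the grip height of 0.184. I'll release, rise and check.

nudge_tcp([
  {},
  {},
  {},
  {},
], jaw=0.036)

```text
time: 6.12
tool_pos: [0.5189, -0.3586, 0.1979]
tool_rot: [3.141, -0.0, 0.446]
contact_force: [-0.3, -0.1, -0.4]
opening: 0.0359
grip_force: 0.0
```

nudge_tcp([
  {"trans": [0,0,-0.04]},
  {"trans": [0,0,-0.04]},
  {"trans": [0,0,-0.04]},
  {"trans": [-0.03,0,-0.02]},
  {"trans": [-0.03,0,0]},
  {},
  {},
], jaw=0.045)

```text
time: 6.7
tool_pos: [0.4637, -0.385, 0.3381]
tool_rot: [3.141, -0.0, 0.443]
contact_force: [1.2, -0.0, -0.4]
opening: 0.0452
grip_force: 0.0
```

```bash
python3 - <<'E'
from h import *
c=snap('wrist');im=c["image"];cv2.imwrite("pics/w6.png",im[:,:,::-1])
plan(.4700,-.0355,.10,.132-np.pi/2)
E
```

```text
t 6.75 tcp [ 0.4645 -0.3846  0.3376] rot [-3.141 -0.     0.444] q6 0.31 
 move [ 0.155  -0.3128  0.0787] rotvec [-4.000e-04 -3.000e-04  3.124e-01] open 0.0452
```

View pics/w6.png

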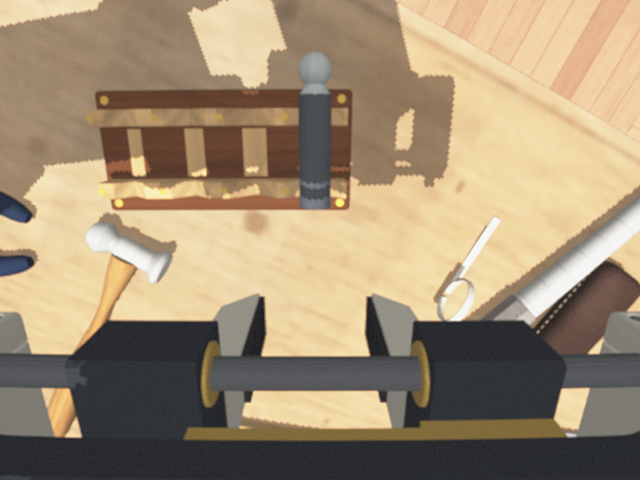

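Punch 23 lies in the widest notch pair, shank at rows 94–208 and column 315. I'll measure its centring and then go to 18.

```bash
cat >> h.py <<'E'
def seated(c,uv,k,thr=120):
    D2=D[k];D[k]=28;p,t,a,b,_,_=shank(c,uv,k,thr=thr);D[k]=D2
    m=p-C;print(k,"along notch %.1f rest %.1f mm, ang err %.3f, %.1f x %.1f"%(m@RX*1e3,m@RY*1e3,t-A,a,b))
E
python3 -c "
from h import *
seated(snap('wrist'),(315,150),23)"
```

```text
23 along notch -0.2 rest -69.4 mm, ang err 0.001, 80.8 x 21.5
```

nudge_tcp([
  {"trans": [0.017,-0.0348,0]},
  {"trans": [0.017,-0.0348,0]},
  {"trans": [0.017,-0.0348,0]},
  {"trans": [0.017,-0.0348,0]},
  {"trans": [0.017,-0.0348,0]},
  {"trans": [0.017,-0.0348,0]},
  {"trans": [0.017,-0.0348,0.01]},
  {"trans": [0.017,-0.0348,0.01]},
])

```text
time: 7.47
tool_pos: [0.4676, -0.072, 0.3174]
tool_rot: [3.141, -0.001, 0.447]
contact_force: [0.6, 0.8, -0.0]
opening: 0.0449
grip_force: 0.0
```

nudge_tcp([
  {"trans": [0.019,-0.0344,0.01]},
  {"trans": [0,0,0.02],"rotvec": [0,0,0.104]},
  {"trans": [0,0,0.02],"rotvec": [0,0,0.104]},
  {"trans": [0,0,0.01],"rotvec": [0,0,0.104]},
  {},
  {},
], jaw=0.04)

```text
time: 7.97
tool_pos: [0.47, -0.0347, 0.257]
tool_rot: [-3.141, 0.002, 0.138]
contact_force: [-0.2, -0.3, 0.7]
opening: 0.04
grip_force: 0.0
```

```bash
python3 -c "
from h import *
c=snap('wrist');print(shank(c,(320,240),18,thr=120));plan(.4700,-.0355,.021,.132-np.pi/2)"
```

```text
(array([ 0.46850098, -0.03588688]), np.float64(0.12786937444133595), 80.34062194824219, 16.51461410522461, array([303, 198], dtype=int32), array([331, 320], dtype=int32))
t 8.02 tcp [ 0.4701 -0.035   0.2577] rot [-3.141  0.     0.138] q6 1.2 
 move [-0.0002  0.0005  0.0777] rotvec [-0.0001  0.0002  0.0057] open 0.0403
```

23 is centred to within 0.5 mm. Now grip 18.

nudge_tcp([
  {"trans": [-0.0005,0.0005,0.026],"rotvec": [0,0,0.005]},
  {"trans": [0,0,0.026]},
  {"trans": [0,0,0.0255]},
  {},
  {},
])

```text
time: 8.43
tool_pos: [0.47, -0.0362, 0.1804]
tool_rot: [3.141, -0.001, 0.131]
contact_force: [-0.1, -0.3, 0.6]
opening: 0.04
grip_force: 0.0
```

nudge_tcp([
  {},
  {},
  {},
  {},
  {},
], jaw=0, force=35)

```text
time: 8.85
tool_pos: [0.4693, -0.0359, 0.1807]
tool_rot: [3.141, -0.001, 0.129]
contact_force: [-0.3, -0.1, 3.6]
opening: 0.0176
grip_force: 35.0
```

nudge_tcp([
  {"trans": [0,0,-0.03]},
  {"trans": [0,0,-0.03]},
  {},
  {},
])

```text
time: 9.18
tool_pos: [0.4695, -0.0359, 0.2413]
tool_rot: [3.14, -0.003, 0.129]
contact_force: [-0.5, 0.1, -1.6]
opening: 0.0171
grip_force: 35.0
```

```bash
python3 -c "
from h import *
p=C-.023*RY;plan(*p,.082,A-np.pi/2)"
```

```text
t 9.18 tcp [ 0.4695 -0.0359  0.2413] rot [ 3.14e+00 -3.00e-03  1.29e-01] q6 1.2 
 move [-0.008   0.2827  0.0006] rotvec [ 0.0017 -0.0028 -0.317 ] open 0.0171
```

nudge_tcp([
  {"trans": [-0.001,0.0353,0]},
  {"trans": [-0.001,0.0353,0]},
  {"trans": [-0.001,0.0353,0]},
  {"trans": [-0.001,0.0353,0]},
  {"trans": [-0.001,0.0353,0]},
  {"trans": [-0.001,0.0353,0]},
  {"trans": [-0.001,0.0353,0]},
  {"trans": [-0.001,0.0353,0]},
])

```text
time: 9.85
tool_pos: [0.4969, -0.3184, 0.2381]
tool_rot: [-3.139, 0.002, 0.129]
contact_force: [0.3, 0.2, -1.5]
opening: 0.0176
grip_force: 35.0
```

nudge_tcp([
  {"rotvec": [0,0,-0.106]},
  {"rotvec": [0,0,-0.106]},
  {"rotvec": [0,0,-0.105]},
  {},
  {},
])

```text
time: 10.27
tool_pos: [0.4972, -0.3167, 0.2386]
tool_rot: [-3.139, 0.001, 0.443]
contact_force: [-0.6, -0.1, -2.7]
opening: 0.0173
grip_force: 35.0
```

```bash
python3 -c "
from h import *
p=C-.023*RY;plan(*p,.0405,A-np.pi/2)"
```

```text
t 10.27 tcp [ 0.4972 -0.3167  0.2386] rot [-3.139e+00  1.000e-03  4.430e-01] q6 0.43 
 move [0.0005 0.001  0.0391] rotvec [-0.0025  0.0012 -0.0034] open 0.0173
```

nudge_tcp([
  {"trans": [0.0014,0.001,0.015]},
  {"trans": [0,0,0.015]},
  {"trans": [0,0,0.006]},
  {},
  {"trans": [0,0,0.002]},
  {},
  {},
])

```text
time: 10.85
tool_pos: [0.4995, -0.3174, 0.2029]
tool_rot: [3.14, -0.0, 0.445]
contact_force: [0.1, -0.3, -2.9]
opening: 0.0174
grip_force: 35.0
```

```bash
python3 -c "
from h import *
p=C-.023*RY;plan(*p,.0405,A-np.pi/2)"
```

```text
t 10.85 tcp [ 0.4995 -0.3174  0.2029] rot [ 3.14  -0.     0.445] q6 0.43 
 move [-0.0014 -0.0007  0.0034] rotvec [ 0.0011 -0.0004 -0.0006] open 0.0174
```

nudge_tcp([
  {"trans": [0,0,0.002]},
  {"trans": [0,0,0.0014]},
  {},
  {},
])

```text
time: 11.18
tool_pos: [0.4994, -0.3172, 0.1996]
tool_rot: [3.141, -0.0, 0.446]
contact_force: [-0.7, 1.9, 4.3]
opening: 0.0174
grip_force: 35.0
```

nudge_tcp([
  {},
  {},
  {},
  {},
], jaw=0.027)

```text
time: 11.52
tool_pos: [0.4993, -0.3174, 0.1987]
tool_rot: [3.141, 0.0, 0.446]
contact_force: [0.2, 0.9, 0.8]
opening: 0.027
grip_force: 0.0
```

nudge_tcp([
  {"trans": [0,0,-0.04]},
  {"trans": [0,0,-0.04]},
  {"trans": [0,0,-0.04]},
  {"trans": [-0.03,0,-0.02]},
  {"trans": [-0.03,0,0]},
  {},
  {},
])

```text
time: 12.1
tool_pos: [0.4442, -0.3437, 0.3392]
tool_rot: [3.141, -0.0, 0.443]
contact_force: [0.3, 0.6, -0.3]
opening: 0.0266
grip_force: 0.0
```

```bash
python3 - <<'E'
from h import *
c=snap('wrist');cv2.imwrite("pics/w7.png",c["image"][:,:,::-1])
seated(c,(318,150),18);seated(c,(430,150),23)
plan(.4856,.1212,.10,.194-np.pi/2)
E
```

```text
18 along notch 1.5 rest -23.2 mm, ang err -0.000, 80.1 x 16.3
23 along notch -0.0 rest -69.5 mm, ang err -0.002, 80.4 x 22.6
t 12.15 tcp [ 0.4449 -0.3433  0.3387] rot [-3.141 -0.     0.444] q6 0.33 
 move [ 0.2364 -0.4019  0.0798] rotvec [-2.000e-04 -3.000e-04  2.504e-01] open 0.0268
```

View pics/w7.png

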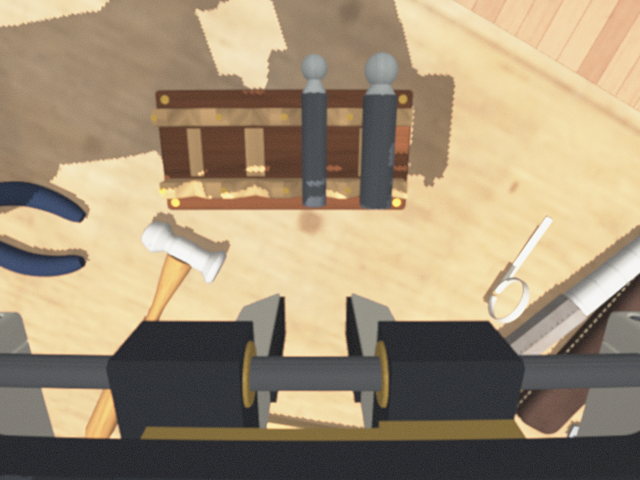

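Both sit in their own notches (18 at column 314, 23 at column 378), 18 being about 1.5 mm forward. Now punch 14.

nudge_tcp([
  {"trans": [0.0197,-0.0335,0]},
  {"trans": [0.0197,-0.0335,0]},
  {"trans": [0.0197,-0.0335,0]},
  {"trans": [0.0197,-0.0335,0]},
  {"trans": [0.0197,-0.0335,0]},
  {"trans": [0.0197,-0.0335,0]},
  {"trans": [0.0197,-0.0335,0]},
  {"trans": [0.0197,-0.0335,0]},
], jaw=0.038)

```text
time: 12.82
tool_pos: [0.472, -0.0307, 0.3382]
tool_rot: [-3.141, 0.0, 0.447]
contact_force: [0.6, -0.4, 0.7]
opening: 0.0378
grip_force: 0.0
```

nudge_tcp([
  {"trans": [0.0197,-0.0335,0]},
  {"trans": [0.0197,-0.0335,0]},
  {"trans": [0.0197,-0.0335,0]},
  {"trans": [0.0197,-0.0335,0.01],"rotvec": [0,0,0.05]},
  {"trans": [0,0,0.03],"rotvec": [0,0,0.1]},
  {"trans": [0,0,0.03],"rotvec": [0,0,0.1]},
  {"trans": [0,0,0.01]},
  {},
])

```text
time: 13.48
tool_pos: [0.4843, 0.1222, 0.2559]
tool_rot: [-3.141, 0.007, 0.2]
contact_force: [0.4, -0.7, -0.5]
opening: 0.0375
grip_force: 0.0
```

```bash
python3 -c "
from h import *
c=snap('wrist');s=shank(c,(320,240),14,thr=120);print(s);plan(*s[0],.0215,s[1]-np.pi/2)"
```

```text
(array([0.48474411, 0.12103867]), np.float64(0.2146089056522451), 80.64550018310547, 12.435497283935547, array([306, 192], dtype=int32), array([327, 315], dtype=int32))
t 13.53 tcp [0.4851 0.1218 0.2578] rot [-3.141e+00  3.000e-03  1.990e-01] q6 1.46 
 move [-0.0002  0.0007  0.0773] rotvec [-0.0004  0.0031 -0.0153] open 0.0383
```

nudge_tcp([
  {"trans": [0,0.0007,0.026],"rotvec": [0,0,-0.008]},
  {"trans": [0,0,0.026]},
  {"trans": [0,0,0.025]},
  {},
  {},
])

```text
time: 13.95
tool_pos: [0.4858, 0.1205, 0.1825]
tool_rot: [3.142, 0.0, 0.205]
contact_force: [-0.1, 0.1, 0.8]
opening: 0.0382
grip_force: 0.0
```

nudge_tcp([
  {},
  {},
  {},
  {},
  {},
], jaw=0, force=30)

```text
time: 14.37
tool_pos: [0.4856, 0.1208, 0.1829]
tool_rot: [3.141, -0.002, 0.204]
contact_force: [-0.3, 0.2, 6.6]
opening: 0.0132
grip_force: 30.0
```

nudge_tcp([
  {"trans": [0,0,-0.03]},
  {"trans": [0,0,-0.03]},
  {},
  {},
])

```text
time: 14.7
tool_pos: [0.4856, 0.1209, 0.2433]
tool_rot: [3.141, -0.004, 0.204]
contact_force: [1.0, -0.1, -1.7]
opening: 0.0133
grip_force: 30.0
```

```bash
python3 -c "
from h import *
p=C+.023*RY;plan(*p,.082,A-np.pi/2)"
```

```text
t 14.7 tcp [0.4856 0.1209 0.2433] rot [ 3.141 -0.004  0.204] q6 1.46 
 move [-0.0877  0.387   0.0021] rotvec [ 0.001  -0.0036 -0.242 ] open 0.0133
```

nudge_tcp([
  {"trans": [-0.008,0.0352,0]},
  {"trans": [-0.008,0.0352,0]},
  {"trans": [-0.008,0.0352,0]},
  {"trans": [-0.008,0.0352,0]},
  {"trans": [-0.008,0.0352,0]},
  {"trans": [-0.008,0.0352,0]},
  {"trans": [-0.008,0.0352,0]},
  {"trans": [-0.008,0.0352,0]},
])

```text
time: 15.37
tool_pos: [0.4787, -0.1695, 0.2405]
tool_rot: [-3.14, 0.002, 0.204]
contact_force: [0.6, -0.3, -0.2]
opening: 0.0133
grip_force: 30.0
```

nudge_tcp([
  {"trans": [-0.008,0.0352,0]},
  {"trans": [-0.008,0.0352,0]},
  {"trans": [-0.008,0.0352,0]},
  {"rotvec": [0,0,-0.121]},
  {"rotvec": [0,0,-0.121]},
  {},
  {},
])

```text
time: 15.95
tool_pos: [0.477, -0.276, 0.2406]
tool_rot: [-3.139, 0.001, 0.442]
contact_force: [0.2, 0.8, -2.5]
opening: 0.0134
grip_force: 30.0
```

```bash
python3 -c "
from h import *
p=C+.023*RY;plan(*p,.0448,A-np.pi/2)"
```

```text
t 15.95 tcp [ 0.477  -0.276   0.2406] rot [-3.139e+00  1.000e-03  4.420e-01] q6 0.47 
 move [0.0011 0.0004 0.0368] rotvec [-0.0022  0.0011 -0.0039] open 0.0134
```

nudge_tcp([
  {"trans": [0.001,0.0004,0.015]},
  {"trans": [0,0,0.012]},
  {"trans": [0,0,0.004]},
  {},
  {},
])

```text
time: 16.37
tool_pos: [0.4786, -0.2758, 0.2107]
tool_rot: [-3.141, 0.0, 0.445]
contact_force: [-0.1, -0.7, -1.0]
opening: 0.0132
grip_force: 30.0
```

```bash
python3 -c "
from h import *
p=C+.023*RY;plan(*p,.0448,A-np.pi/2)"
```

```text
t 16.37 tcp [ 0.4786 -0.2758  0.2107] rot [-3.141  0.     0.445] q6 0.46 
 move [-0.0005 -0.0002  0.0069] rotvec [-0.0005  0.0003 -0.0011] open 0.0132
```

nudge_tcp([
  {"trans": [-0.0004,0,0.004]},
  {"trans": [0,0,0.0025]},
  {},
  {},
])

```text
time: 16.7
tool_pos: [0.4781, -0.2763, 0.2044]
tool_rot: [3.141, 0.0, 0.446]
contact_force: [-1.1, -0.7, -1.1]
opening: 0.0135
grip_force: 30.0
```

nudge_tcp([
  {},
  {},
  {},
  {},
], jaw=0.024)

```text
time: 17.03
tool_pos: [0.4782, -0.2764, 0.2046]
tool_rot: [3.141, -0.0, 0.446]
contact_force: [-0.4, -0.3, -0.1]
opening: 0.0236
grip_force: 0.0
```

nudge_tcp([
  {"trans": [0,0,-0.04]},
  {"trans": [0,0,-0.04]},
  {"trans": [0,0,-0.04]},
  {"trans": [-0.03,0,-0.02]},
  {"trans": [-0.03,0,0]},
  {},
  {},
])

```text
time: 17.62
tool_pos: [0.4231, -0.3026, 0.3449]
tool_rot: [3.141, -0.0, 0.443]
contact_force: [-0.1, 0.2, -1.0]
opening: 0.0243
grip_force: 0.0
```

```bash
python3 - <<'E'
from h import *
c=snap('wrist',"w8")
seated(c,(318,150),14);seated(c,(378,150),18);seated(c,(440,150),23)
plan(.4549,.0462,.10,.127-np.pi/2)
E
```

```text
14 along notch -0.1 rest 22.8 mm, ang err -0.003, 78.8 x 12.0
18 along notch 1.3 rest -23.4 mm, ang err -0.005, 80.1 x 17.2
23 along notch -0.1 rest -69.2 mm, ang err -0.000, 80.6 x 23.8
t 17.67 tcp [ 0.4238 -0.3023  0.3444] rot [ 3.141 -0.     0.444] q6 0.36 
 move [ 0.1779 -0.3012  0.0855] rotvec [ 1.000e-04 -4.000e-04  3.174e-01] open 0.0237
```

14 is seated. Now punch 10.

nudge_tcp([
  {"trans": [0.0198,-0.0335,0]},
  {"trans": [0.0198,-0.0335,0]},
  {"trans": [0.0198,-0.0335,0]},
  {"trans": [0.0198,-0.0335,0]},
  {"trans": [0.0198,-0.0335,0]},
  {"trans": [0.0198,-0.0335,0]},
  {"trans": [0.0198,-0.0335,0]},
  {"trans": [0.0198,-0.0335,0]},
], jaw=0.034)

```text
time: 18.33
tool_pos: [0.4515, 0.0106, 0.3438]
tool_rot: [-3.141, 0.0, 0.447]
contact_force: [1.8, -0.6, -0.2]
opening: 0.0342
grip_force: 0.0
```

nudge_tcp([
  {"trans": [0.0198,-0.0335,0]},
  {"trans": [0,0,0.025],"rotvec": [0,0,0.106]},
  {"trans": [0,0,0.025],"rotvec": [0,0,0.106]},
  {"trans": [0,0,0.025],"rotvec": [0,0,0.105]},
  {"trans": [0,0,0.01]},
  {},
  {},
])

```text
time: 18.92
tool_pos: [0.455, 0.0473, 0.2587]
tool_rot: [-3.141, 0.002, 0.13]
contact_force: [0.0, 0.9, 0.5]
opening: 0.0338
grip_force: 0.0
```

```bash
python3 -c "
from h import *
c=snap('wrist');s=shank(c,(320,240),10,thr=120);print(s);plan(*s[0],.0215,s[1]-np.pi/2)"
```

```text
(array([0.45453452, 0.04608142]), np.float64(0.12563271859983294), 79.67579650878906, 8.176337242126465, array([310, 195], dtype=int32), array([323, 314], dtype=int32))
t 18.97 tcp [0.4553 0.0471 0.2594] rot [-3.142 -0.     0.13 ] q6 1.38 
 move [-0.0009  0.001   0.0789] rotvec [-0.     -0.0001  0.0044] open 0.0339
```

nudge_tcp([
  {"trans": [-0.0007,0.001,0.026],"rotvec": [0,0,0.004]},
  {"trans": [0,0,0.026]},
  {"trans": [0,0,0.026]},
  {},
  {},
])

```text
time: 19.38
tool_pos: [0.4546, 0.0456, 0.1817]
tool_rot: [-3.141, 0.001, 0.125]
contact_force: [-0.1, 0.5, 1.0]
opening: 0.0339
grip_force: 0.0
```

nudge_tcp([
  {},
  {},
  {},
  {},
  {},
], jaw=0, force=25)

```text
time: 19.8
tool_pos: [0.4544, 0.0456, 0.1821]
tool_rot: [3.141, -0.001, 0.125]
contact_force: [0.1, -0.2, 6.0]
opening: 0.0095
grip_force: 25.0
```

nudge_tcp([
  {"trans": [0,0,-0.03]},
  {"trans": [0,0,-0.03]},
  {},
  {},
])

```text
time: 20.13
tool_pos: [0.4546, 0.0456, 0.2427]
tool_rot: [3.141, -0.004, 0.125]
contact_force: [-0.1, -0.1, -0.9]
opening: 0.0093
grip_force: 25.0
```

```bash
python3 -c "
from h import *
p=C+.069*RY;plan(*p,.082,A-np.pi/2)"
```

```text
t 20.13 tcp [0.4546 0.0456 0.2427] rot [ 3.141 -0.004  0.125] q6 1.38 
 move [-0.0313  0.2782  0.0018] rotvec [ 0.0014 -0.0036 -0.3211] open 0.0093
```

nudge_tcp([
  {"trans": [-0.0039,0.0348,0]},
  {"trans": [-0.0039,0.0348,0]},
  {"trans": [-0.0039,0.0348,0]},
  {"trans": [-0.0039,0.0348,0]},
  {"trans": [-0.0039,0.0348,0]},
  {"trans": [-0.0039,0.0348,0]},
  {"trans": [-0.0039,0.0348,0]},
  {"trans": [-0.0039,0.0348,0]},
])

```text
time: 20.8
tool_pos: [0.4571, -0.236, 0.24]
tool_rot: [-3.14, 0.002, 0.124]
contact_force: [0.4, 0.5, -0.4]
opening: 0.009
grip_force: 25.0
```

nudge_tcp([
  {"rotvec": [0,0,-0.107]},
  {"rotvec": [0,0,-0.107]},
  {"rotvec": [0,0,-0.107]},
  {},
  {},
])

```text
time: 21.22
tool_pos: [0.4576, -0.2343, 0.2403]
tool_rot: [-3.14, 0.001, 0.443]
contact_force: [0.1, 0.1, -1.1]
opening: 0.0091
grip_force: 25.0
```

```bash
python3 -c "
from h import *
p=C+.069*RY;plan(*p,.046,A-np.pi/2)"
```

```text
t 21.22 tcp [ 0.4576 -0.2343  0.2403] rot [-3.14e+00  1.00e-03  4.43e-01] q6 0.51 
 move [0.0006 0.0003 0.0353] rotvec [-0.0017  0.001  -0.0034] open 0.0091
```

nudge_tcp([
  {"trans": [0.0004,0.0003,0.015]},
  {"trans": [0,0,0.012]},
  {"trans": [0,0,0.004]},
  {},
  {},
])

```text
time: 21.63
tool_pos: [0.4585, -0.2345, 0.2103]
tool_rot: [-3.141, 0.0, 0.445]
contact_force: [0.2, 0.4, -0.8]
opening: 0.0093
grip_force: 25.0
```

```bash
python3 -c "
from h import *
p=C+.069*RY;plan(*p,.046,A-np.pi/2)"
```

```text
t 21.63 tcp [ 0.4585 -0.2345  0.2103] rot [-3.141  0.     0.445] q6 0.5 
 move [-0.0001 -0.0002  0.0053] rotvec [-0.0004  0.0002 -0.0013] open 0.0093
```

nudge_tcp([
  {"trans": [0,0,0.003]},
  {"trans": [0,0,0.002]},
  {},
  {},
])

```text
time: 21.97
tool_pos: [0.4584, -0.2346, 0.2055]
tool_rot: [3.141, -0.0, 0.446]
contact_force: [-0.9, -0.6, -1.3]
opening: 0.0096
grip_force: 25.0
```

nudge_tcp([
  {},
  {},
  {},
  {},
], jaw=0.02)

```text
time: 22.3
tool_pos: [0.4584, -0.2346, 0.2055]
tool_rot: [3.141, -0.0, 0.446]
contact_force: [0.1, -0.2, -0.1]
opening: 0.0196
grip_force: 0.0
```

nudge_tcp([
  {"trans": [0,0,-0.04]},
  {"trans": [0,0,-0.04]},
  {"trans": [0,0,-0.04]},
  {"trans": [-0.03,0,-0.02]},
  {"trans": [-0.03,0,0]},
  {},
  {},
])

```text
time: 22.88
tool_pos: [0.4034, -0.2609, 0.3459]
tool_rot: [3.141, -0.0, 0.444]
contact_force: [1.1, 0.5, -0.2]
opening: 0.0198
grip_force: 0.0
```

```bash
python3 - <<'E'
from h import *
c=snap('wrist')
cv2.imwrite("pics/w9.png",c["image"][:,:,::-1])
for k,u in zip((10,14,18,23),(318,378,440,500)): seated(c,(u,150),k)
E
```

```text
10 along notch 0.8 rest 68.5 mm, ang err -0.008, 78.9 x 8.2
14 along notch -0.0 rest 22.6 mm, ang err -0.002, 79.1 x 13.0
18 along notch 1.2 rest -23.1 mm, ang err -0.001, 80.0 x 18.3
23 along notch 0.2 rest -59.8 mm, ang err -0.058, 79.5 x 10.8
```

View pics/w9.png

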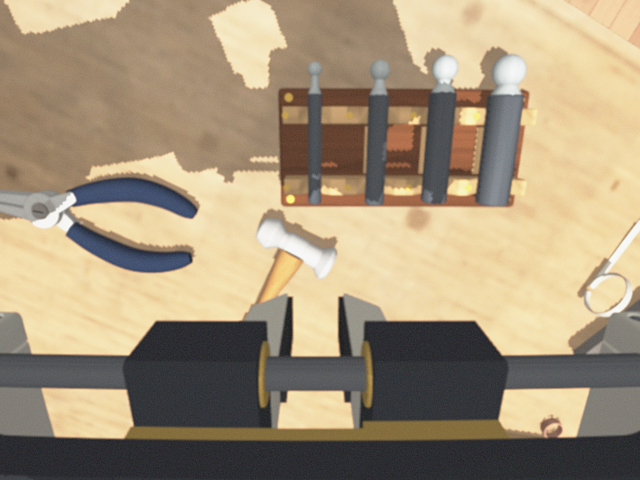

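All four lie in their own notches in order (columns 315, 377, 440 and 500). Each is centred within about 1.5 mm; the last 23 reading is off only because bright light cut its mask. The gripper is clear of everything.

```bash
python3 -c "
from cell import robot
print(robot.hand_in())"
```

```text
the job is handed in; nothing more can be done
None
```

All four punches are lying in their own notches in order of thickness, each centred to within about 1.5 mm; the bench block was left alone, and the job was handed in at about 23 s, with no verdict returned.

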